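# Ready the topping carousel

### The job

Set up the topping station for service: first fold the blue splash guard up until it stands straight upright, and leave it standing there. Then turn the jar carousel until the jar with the red lid stands at the red tab on the front of the stand, and finish while gripping the carousel firmly to hold it still there - do not let go at the end. Leave the other things on the counter where they are.

Things in the scene. Friction and masses are not known exactly. Their poses are not given: they have to be found in the camera images.
- stand: Grey round stand of the topping station, 296 mm across and 16 mm thick, fixed to the counter. Origin under its centre, on the counter, on the carousel's axis. Its -x axis points to its front, where a red tab (34 x 22 mm) sticks out of the rim; its -y side carries the splash guard's hinge. The stand's place and yaw vary.
- carousel: Wooden turntable, 260 mm across, top 30 mm above the counter, carrying five jars. It turns either way without end about the stand's upright axis; light friction (0.05 N m) lets it stay where it is left. Origin on the axis at counter height; the red-lid jar is on its own -x axis, then, anticlockwise from above, the white, green, blue and yellow lids, 72 degrees apart. Its angle varies.
- red_jar (a point): Centre of the top of the red lid, 142 mm above the counter, 95 mm from the axis; turns with the carousel. All five jars are alike, 95 mm from the axis, locked in (they turn the carousel and cannot be lifted out): body 54 mm across, round fixed lid 50 mm across, 22 mm tall (from 120 to 142 mm up), which can be gripped from above. The marked jar has a red lid and red label, the others brown labels.
- front_spot (a point): Fixed point of the stand where the centre of the red lid's top must come: 95 mm from the axis, straight inwards from the red tab, 142 mm above the counter.
- guard (a joint): Angle of the blue splash guard about its hinge (rad): 0 = lying flat outwards, away from the jars; 1.571 = straight upright; end stop 2.1, leaning in over the jars. Starts leaning outwards between 0.8 and 1.15. A stiff friction hinge keeps it at any angle; about 3 N at the free edge moves it.
- guard_edge (a point): Middle of the guard's free edge, on the axis of its round steel rim (12 mm thick, 200 mm long, parallel to the hinge). The guard is a blue plate 200 mm long and 5 mm thick; the rim is 120 mm from the hinge axis.
- guard_hinge (a point): Middle of the guard's hinge axis, 22 mm above the counter, 175 mm from the carousel's axis on the stand's -y side; the hinge axis runs along the stand's x axis. With the guard upright its rim is straight above this point, top at 148 mm.
- milk_a: loose white bottle, 72 mm across, 190 mm tall, origin under its centre
- milk_b: second loose white bottle of the same size, origin under its centre
- red_tub: loose open red tub 150 x 200 x 80 mm, origin under its centre
- black_bowl: loose dark steel bowl, 130 mm across, 55 mm tall, origin under its centre
- can: loose food can, 66 mm across, 85 mm tall, origin under its centre
- spoon: loose steel spoon lying flat, origin under its middle
- cup: loose blue cup, 72 mm across, 80 mm tall, origin under its centre

How it is judged:
By the outcome, as a careful person would: the job done as asked, in the order asked, and still so for the second after the job is handed in, while the arm keeps its last pose, push and grip.
It also fails if it takes over 58 s, if anything falls off the work surface, if the arm or the gripper's body presses on something with over 40 N, if the wrist force passes 120 N, or if a joint passes its speed limit or range.

### The arm

A 6-joint arm with a two-finger parallel gripper is mounted at the origin on the work surface. World frame = base frame: x ahead of the robot, y to its left, z up, the work surface at z = 0. Lengths are in m, angles in rad, forces in N, time in s.
With the tool pointing down it reaches from about 0.35 to 0.85 m from the base axis. Payload 8.1 kg.
Tool frame: the origin (TCP) lies midway between the tips of the shut fingers; the grasp point (between the pads) lies robot.grasp_offset behind it (robot.grasp_offset is the distance from the TCP to the grasp point, in m); x points along the fingers, y is the direction in which the jaws open and shut, and the axes are right-handed (so a half turn about x gives the same grasp; the last joint's range is limited). The gripper opens to 93 mm and grips with 3 to 60 N. Pads are 15 mm wide; open, the fingers measure 128 mm over their backs; the gripper's body (75 mm by 188 mm) begins 65 mm behind the grasp point.
Start: joints at [-1.376, 0.13, 1.488, -0, 1.523, -0.085], TCP at [0.166, -0.577, 0.219] pointing down, gripper open.
Joint ranges: [-2.96, 2.96], [-0.89, 2.26], [0.02, 2.5], [-1.34, 4.48], [0, 2.73], [-2.66, 2.66]. Speed limits (rad/s): [2.39, 2.39, 2.79, 3.14, 3.14, 3.14].

### API

Orientations are given as a unit quaternion [w, x, y, z].
In Python, from station import robot, cams gives the robot as it stands. The module is installed in compiled form; this text tells all that it offers.
- The arm moves only by the tool move_arm, never from a script. Its argument "series" is a list of rows, each an object of numbers: "rx", "ry", "rz": the turn, a rotation vector about the tool's x, y, z each as a share of 0.5 rad, from -1 to 1; "dx", "dy", "dz": the shift along the tool's x, y, z each as a share of 0.25 m, from -1 to 1; "fingers": the opening, from 0 (shut) to 1 (fully open). In form: [{"rx": .., "ry": .., "rz": .., "dx": .., "dy": .., "dz": .., "fingers": ..}, ...]. A call has 1 to 20 rows; each row is the pose to reach, as a shift and turn from the pose measured when the call began, along the tool's axes at that moment; what a row does not reach only later rows make up. A row lasts 1/8 s, in which the tool goes at most 62.5 mm and 10.7 degrees, less where a joint would pass 70% of its speed; a pose out of reach is approached as far as the arm can. A call with a number of a shift or a turn outside -1 to 1 is refused whole. A call with a gripper value outside its range is refused whole. The fingers move at their own pace and stop on an object; the grip force is fixed at half the most. Time passes only in rows, so rows that repeat a pose let the fingers close. It gives the time, the measured TCP pose, the force and the opening at its end, in the units of the state.
- robot.get_state(): the state, without advancing time (a new reading comes with each control period).
- cams.camera(name): name is "scene" or "top" or "wrist"; returns (picture, depth): 480x640x3 uint8, blue, green, red; 480x640 float32, m along the optical axis (not along the pixel's ray), 0 where there is no reading.
- cams.camera_params(name): a dict with "camera_matrix" (3x3 intrinsics, pixels), "R" (3x3) and "t" (3): a world point X has camera coordinates R X + t. Camera axes: x right, y down, z forward; pixel columns grow to the right and rows downward; lengths in m; the calibration is good to about 2 mm. The wrist camera is an equidistant fisheye: a pixel r from the principal point sees the ray r / f radians off the axis. A picture is of the moment at which its call begins: read the wrist's pose just before it. camera_params takes no time and is no camera call; for the wrist camera it gives the pose at the moment of the call.
- robot.finish_job(): hands the job in, once; it reports no verdict.
The state is a dict: "time": time; "q": joint angles; "qvel": joint speeds; "tau": joint torques, N m; "eef_pos": TCP position; "ee_rot": TCP orientation; "contact_force": force on the tool from outside, world axes, zero at the start; "wrist_torque": the same for the moment, N m; "finger_gap": finger opening in m.
Only numpy, scipy, OpenCV 4.12 (cv2) and the standard library are available. Lean on these libraries where they do the work, as an engineer would, in place of code of your own. Each camera call takes 0.05 s, during which the arm holds its last target. There are 200 camera calls.

## Working session

There is one attempt and no reset: what is moved stays moved. The work goes in short steps, Python scripts to look and compute and a tool call to move; the robot and the scene stay as the last step left them, time stands still between calls to the robot, and variables do not carry over. Pictures are saved under pics/ and viewed, about 8 in all and at most 12, crops included, and the job is handed in when it is done.

Besides the shell and the picture viewer there is one more tool, called after "Emit:" as name([rows], argument=value, ...), one row to a line, values as JSON. move_arm: Moves the arm, as the interface text tells. Shift numbers are shares of 0.25 m and turn numbers shares of 0.5 rad, none past 1 either way. Its arguments: {"type":"object","properties":{"series":{"type":"array"}},"required":["series"]}

```bash
mkdir -p pics
cat > h.py <<'E'
import numpy as np, cv2
from station import robot, cams
from scipy.spatial.transform import Rotation as Ro
def cloud(name):
    im,d=cams.camera(name); p=cams.camera_params(name)
    K=np.array(p["camera_matrix"]);R=np.array(p["R"]);t=np.array(p["t"])
    v,u=np.mgrid[:480,:640]
    c=np.stack([(u-K[0,2])/K[0,0]*d,(v-K[1,2])/K[1,1]*d,d],-1)
    X=(c-t)@R
    X[d==0]=np.nan
    return im,X
def rot(s=None):
    s=s or robot.get_state(); q=s["ee_rot"]; return Ro.from_quat([q[1],q[2],q[3],q[0]])
def rel(pos,R=None):
    s=robot.get_state(); r=rot(s)
    print("shift",np.round(r.inv().apply(np.array(pos)-s["eef_pos"])/0.25,3))
    if R is not None: print("turn",np.round((r.inv()*R).as_rotvec()/0.5,3))
E
python3 - <<'E'
from h import *
for n in("scene","top"):
    im,X=cloud(n); cv2.imwrite(f"pics/{n}0.png",im); np.save(f"{n}0.npy",X)
s=robot.get_state();print(s,rot(s).as_matrix().round(3),robot.grasp_offset)
E
```

```text
{'time': 0.1, 'q': array([-1.37638998e+00,  1.31099101e-01,  1.48916016e+00,  9.52939584e-06,
        1.52297447e+00, -8.53868684e-02]), 'qvel': array([-1.55221466e-03, -2.95671877e-03, -1.44073387e-03,  9.68948280e-05,
       -5.59029490e-04,  8.93653249e-04]), 'tau': array([ 7.47580634e-04, -5.61341643e+01, -4.93093443e+01,  7.69129512e-02,
        2.91498739e-02, -5.47702189e-05]), 'eef_pos': array([ 0.1656295 , -0.57616475,  0.21768991]), 'ee_rot': array([-0.09801976, -0.70017018, -0.09917882,  0.70022668]), 'contact_force': array([-0.43301212, -0.44383004, -0.85764452]), 'wrist_torque': array([ 0.0148447 , -0.05949592, -0.02069228]), 'finger_gap': 0.0929307453373274} [[-0.     0.276 -0.961]
 [ 0.002 -0.961 -0.276]
 [-1.    -0.002 -0.   ]] 0.0188
```

View pics/scene0.png

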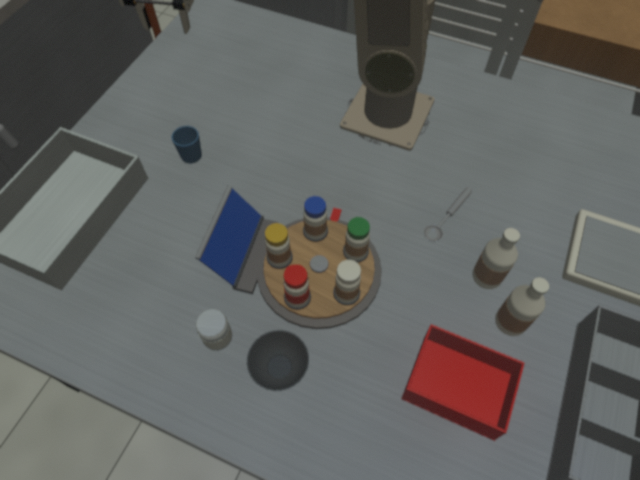

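View pics/top0.png

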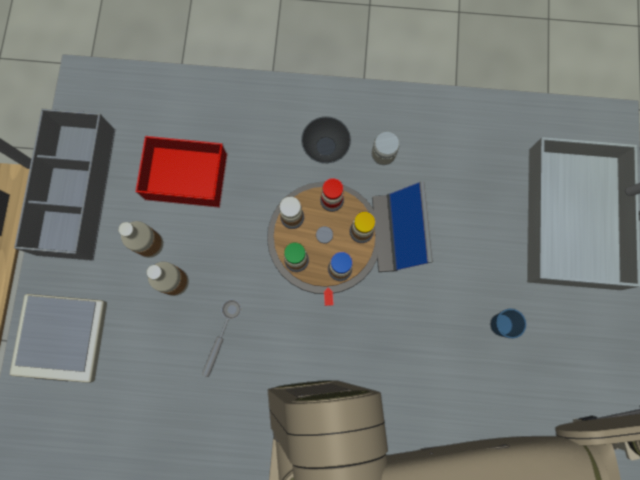

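The scene view shows the carousel with the red lid at (296,274), the tab at (336,214) and the guard at (230,237). In the top view the hub is at (324,235), the tab at (328,297), the red lid at (332,187) and the guard plate at (408,227), so the red lid is roughly opposite the tab.

Run:
```python
from h import *
from scipy.optimize import least_squares
for n in("top","scene"):
    X=np.load(n+"0.npy"); im=cv2.imread(f"pics/{n}0.png"); hsv=cv2.cvtColor(im,cv2.COLOR_BGR2HSV); H,S,V=[hsv[...,i].astype(int) for i in range(3)]
    ctr=np.array([.5,0])
    z=X[...,2]
    lid=(z>.136)&(z<.150)
    def m(name,k):
        P=X[k&np.isfinite(z)]
        if len(P): print(n,name,len(P),np.median(P,0).round(4),((P.min(0)+P.max(0))/2).round(4),(P.max(0)-P.min(0)).round(3))
        return P
    red=((H<8)|(H>172))&(S>150)&(V>80)
    m("redlid",lid&red); m("yel",lid&(H>20)&(H<32)&(S>150)); m("grn",lid&(H>45)&(H<80)&(S>100)); m("bluelid",lid&(H>105)&(H<130)&(S>120))
    roi=np.zeros_like(red)
    if n=="top": roi[285:310,315:340]=1
    else: roi[205:225,325:345]=1
    m("tab",roi&red)
    # carousel wood
    m("wood",(H>8)&(H<20)&(S>60)&(abs(z-.03)<.004))
    # guard plate
    g=(H>105)&(H<130)&(S>150)&(z<.13)
    roi=np.zeros_like(red)
    if n=="top": roi[175:275,385:435]=1
    else: roi[185:290,195:268]=1
    P=m("guard",g&roi)
    c=P.mean(0);u,s,vt=np.linalg.svd(P-c,full_matrices=False);print("normal",vt[2].round(3),"rms",(s[2]/len(P)**.5).round(4),"long",vt[0].round(3),vt[1].round(3))
    # can/cup/bowl heights nearby
    np.save(n+"_g.npy",P)
```

```text
top redlid 300 [0.6437 0.0162 0.1419] [0.6439 0.0169 0.1429] [0.047 0.048 0.014]
top yel 333 [ 0.569  -0.0648  0.1419] [ 0.5697 -0.065   0.1425] [0.049 0.048 0.013]
top grn 322 [0.4812 0.0913 0.1416] [0.4812 0.0914 0.1428] [0.046 0.046 0.013]
top bluelid 315 [ 0.4671 -0.0193  0.1414] [ 0.4669 -0.019   0.1424] [0.047 0.047 0.013]
top tab 111 [0.3958 0.0036 0.0163] [0.397  0.0038 0.0197] [0.038 0.022 0.019]
top wood 3997 [0.5411 0.0325 0.0299] [0.5234 0.1794 0.03  ] [0.309 0.56  0.008]
top guard 2335 [ 0.5804 -0.1782  0.074 ] [ 0.5823 -0.1769  0.0705] [0.201 0.087 0.101]
normal [-0.124  0.815  0.566] rms 0.0021 long [-0.989 -0.151  0.001] [ 0.086 -0.559  0.825]
scene redlid 406 [0.6471 0.0178 0.1434] [0.6455 0.0172 0.1424] [0.049 0.047 0.011]
scene yel 312 [ 0.5721 -0.0633  0.1435] [ 0.5715 -0.0627  0.1425] [0.045 0.046 0.013]
scene grn 297 [0.484  0.0937 0.1435] [0.483  0.0932 0.1436] [0.046 0.044 0.012]
scene bluelid 292 [ 0.4715 -0.0165  0.1435] [ 0.4701 -0.0167  0.1428] [0.047 0.046 0.013]
scene tab 78 [0.3972 0.0052 0.0192] [0.3978 0.0055 0.0186] [0.038 0.019 0.01 ]
scene wood 3861 [0.5622 0.04   0.0312] [0.5507 0.2024 0.03  ] [0.259 0.598 0.008]
scene guard 2705 [ 0.5899 -0.1773  0.0758] [ 0.5843 -0.1756  0.0748] [0.198 0.085 0.094]
normal [ 0.123 -0.814 -0.568] rms 0.0017 long [0.989 0.148 0.002] [ 0.083 -0.562  0.823]
```

```bash
cat >> h.py <<'E'
def fit(l): # l: dict offset_deg->xy
    from scipy.optimize import least_squares
    k=np.radians(list(l)); P=np.array(list(l.values()))
    f=lambda p:(p[:2]+.095*np.c_[np.cos(p[2]+k),np.sin(p[2]+k)]-P).ravel()
    return least_squares(f,[P[:,0].mean(),P[:,1].mean(),np.arctan2(*(P[0]-P.mean(0))[::-1])])
def down(yaw): # tool x down, y at yaw
    y=np.array([np.cos(yaw),np.sin(yaw),0]);x=np.array([0,0,-1.]);return Ro.from_matrix(np.c_[x,y,np.cross(x,y)])
E
python3 - <<'E'
from h import *
T={0:(.6438,.0165),144:(.4812,.0913),216:(.4670,-.0192),288:(.5694,-.0649)}
S={0:(.6463,.0175),144:(.4835,.0934),216:(.4708,-.0166),288:(.5718,-.063)}
for l in(T,S):
    r=fit(l);print(r.x.round(4),np.abs(r.fun).max().round(4))
yaw=.1495
c=(fit(T).x[:2]+fit(S).x[:2])/2
out=np.array([np.sin(yaw),-np.cos(yaw),0]); fr=-np.array([np.cos(yaw),np.sin(yaw),0])
print("c",c,"tab pred",c+fr[:2]*.155,"front",c+.095*fr[:2])
h=np.r_[c,.022]+.175*out
for n in("top","scene"):
    P=np.load(n+"_g.npy")-h; o=P@out; z=P[:,2]
    k=z>.02
    a=np.arctan2(z,o)[k]; print(n,"angle of points",np.median(a[z[k]>.06]),"max r",np.percentile(np.hypot(o,z),99),"along",np.percentile(P@-fr,[1,99]))
a=.97
u=np.cos(a)*out+np.array([0,0,np.sin(a)]); rim=h+.12*u
print("h",h,"rim",rim)
x=-u;y=out*np.sin(a)-np.array([0,0,np.cos(a)])
R=Ro.from_matrix(np.c_[x,y,np.cross(x,y)])
print("pre");rel(rim+.06*u,R);print("grip");rel(rim-.012*u,R)
E
```

```text
[ 0.5502  0.0275 -0.1153] 0.0009
[ 0.5531  0.0294 -0.1187] 0.0011
c [0.55165161 0.02845099] tab pred [0.39838053 0.00536471] front [0.45771127 0.01430133]
top angle of points 0.9859424139991235 max r 0.11267403960719694 along [-0.09685822  0.09513631]
scene angle of points 0.9966722894606944 max r 0.11157930407059964 along [-0.09307995  0.09555983]
h [ 0.57771676 -0.14459701  0.022     ] rim [ 0.5878205  -0.21167628  0.12098629]
pre
shift [ 0.19  -0.8   -2.008]
turn [ 0.253  0.078 -1.197]
grip
shift [ 0.428 -0.961 -2.029]
turn [ 0.253  0.078 -1.197]
```

Emit:
move_arm([
  {"dz": -0.25, "dy": -0.1, "rz": -0.25, "fingers": 0.6},
  {"dz": -0.5, "dy": -0.2, "rz": -0.5, "fingers": 0.6},
  {"dz": -0.75, "dy": -0.3, "rz": -0.75, "fingers": 0.6},
  {"dz": -1, "dy": -0.4, "rz": -1, "fingers": 0.6},
  {"dz": -1, "dy": -0.4, "rz": -1, "fingers": 0.6},
  {"dz": -1, "dy": -0.4, "rz": -1, "fingers": 0.6},
])

```text
invalid input at $.series[0]: expected keys rx, ry, rz, dx, dy, dz, fingers
```

```bash
cat >> h.py <<'E'
yaw=.1495; c=np.array([.5517,.0285])
out=np.array([np.sin(yaw),-np.cos(yaw),0]); fr=-np.array([np.cos(yaw),np.sin(yaw),0]); h=np.r_[c,.022]+.175*out
def guard(a,d): # tcp pose for guard angle a, tcp d beyond rim radius .12
    u=np.cos(a)*out+np.array([0,0,np.sin(a)]); y=out*np.sin(a)-np.array([0,0,np.cos(a)])
    return h+(.12+d)*u, Ro.from_matrix(np.c_[-u,y,np.cross(-u,y)])
E
python3 -c "
from h import *
rel(*guard(.98,.06));rel(*guard(.98,-.012))"
```

```text
shift [ 0.186 -0.806 -2.009]
turn [ 0.253  0.077 -1.177]
shift [ 0.426 -0.965 -2.03 ]
turn [ 0.253  0.077 -1.177]
```

All keys are needed in every row.

Emit:
move_arm([
  {"dx": 0, "dy": -0.1, "dz": -0.25, "rx": 0, "ry": 0, "rz": -0.25, "fingers": 0.6},
  {"dx": 0, "dy": -0.2, "dz": -0.5, "rx": 0, "ry": 0, "rz": -0.5, "fingers": 0.6},
  {"dx": 0, "dy": -0.3, "dz": -0.75, "rx": 0, "ry": 0, "rz": -0.75, "fingers": 0.6},
  {"dx": 0, "dy": -0.4, "dz": -1, "rx": 0, "ry": 0, "rz": -1, "fingers": 0.6},
  {"dx": 0, "dy": -0.4, "dz": -1, "rx": 0, "ry": 0, "rz": -1, "fingers": 0.6},
  {"dx": 0, "dy": -0.4, "dz": -1, "rx": 0, "ry": 0, "rz": -1, "fingers": 0.6},
])

```text
time: 0.85
eef_pos: [0.3788, -0.4105, 0.2173]
ee_rot: [0.077, -0.654, -0.27, 0.703]
contact_force: [0.0, 0.6, 0.4]
finger_gap: 0.0559
```

```bash
python3 -c "
from h import *
rel(*guard(.98,.06));rel(*guard(.98,-.012));print(robot.get_state()['q'].round(2))"
```

```text
shift [ 0.354 -0.265 -1.007]
turn [ 0.226  0.138 -0.179]
shift [ 0.64  -0.29  -1.029]
turn [ 0.226  0.138 -0.179]
[-1.01  0.49  1.14  0.15  1.99  0.31]
```

Emit:
move_arm([
  {"dx": 0.09, "dy": -0.07, "dz": -0.25, "rx": 0.06, "ry": 0.04, "rz": -0.05, "fingers": 0.6},
  {"dx": 0.18, "dy": -0.13, "dz": -0.5, "rx": 0.12, "ry": 0.07, "rz": -0.1, "fingers": 0.6},
  {"dx": 0.27, "dy": -0.2, "dz": -0.75, "rx": 0.18, "ry": 0.11, "rz": -0.15, "fingers": 0.6},
  {"dx": 0.35, "dy": -0.265, "dz": -1, "rx": 0.226, "ry": 0.138, "rz": -0.18, "fingers": 0.6},
  {"dx": 0.35, "dy": -0.265, "dz": -1, "rx": 0.226, "ry": 0.138, "rz": -0.18, "fingers": 0.6},
  {"dx": 0.35, "dy": -0.265, "dz": -1, "rx": 0.226, "ry": 0.138, "rz": -0.18, "fingers": 0.6},
  {"dx": 0.35, "dy": -0.265, "dz": -1, "rx": 0.226, "ry": 0.138, "rz": -0.18, "fingers": 0.6},
])

```text
time: 1.72
eef_pos: [0.5901, -0.2468, 0.1734]
ee_rot: [0.155, -0.66, -0.255, 0.69]
contact_force: [-0.3, 0.2, -0.9]
finger_gap: 0.0556
```

Run:
```python
from h import *
rel(*guard(.98,.06));rel(*guard(.98,-.012));print(robot.get_state()['q'].round(2))
a,_=cams.camera("wrist");b,_=cams.camera("scene")
cv2.imwrite("pics/m1.png",np.hstack([cv2.resize(a,(400,300)),cv2.resize(b[100:400,100:500],(400,300))]))
```

```text
shift [ 0.012 -0.005 -0.012]
turn [-0.002 -0.003 -0.003]
shift [ 0.3   -0.005 -0.012]
turn [-0.002 -0.003 -0.003]
[-0.7   0.65  1.03  0.4   1.9   0.77]
```

View pics/m1.png

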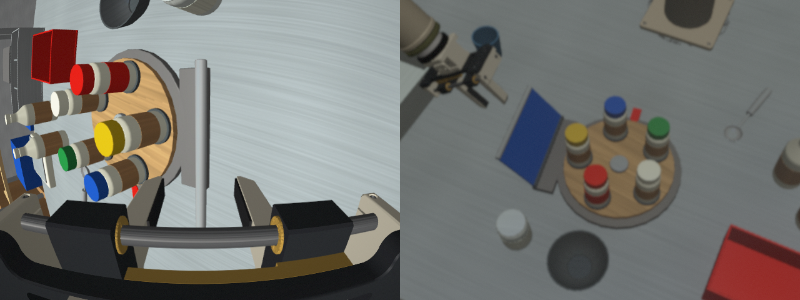

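The wrist view (left) shows the rim edge-on at column 201, between the fingers at 162 and 238, and the scene view agrees. The tool is aligned with the plate, so I'll descend and grip.

Emit:
move_arm([
  {"dx": 0.1, "dy": 0, "dz": -0.01, "rx": 0, "ry": 0, "rz": 0, "fingers": 0.6},
  {"dx": 0.2, "dy": 0, "dz": -0.01, "rx": 0, "ry": 0, "rz": 0, "fingers": 0.6},
  {"dx": 0.29, "dy": 0, "dz": -0.01, "rx": 0, "ry": 0, "rz": 0, "fingers": 0.6},
  {"dx": 0.3, "dy": 0, "dz": -0.01, "rx": 0, "ry": 0, "rz": 0, "fingers": 0.6},
  {"dx": 0.3, "dy": 0, "dz": -0.01, "rx": 0, "ry": 0, "rz": 0, "fingers": 0},
  {"dx": 0.3, "dy": 0, "dz": -0.01, "rx": 0, "ry": 0, "rz": 0, "fingers": 0},
  {"dx": 0.3, "dy": 0, "dz": -0.01, "rx": 0, "ry": 0, "rz": 0, "fingers": 0},
  {"dx": 0.3, "dy": 0, "dz": -0.01, "rx": 0, "ry": 0, "rz": 0, "fingers": 0},
])

```text
time: 2.82
eef_pos: [0.5867, -0.2054, 0.1113]
ee_rot: [0.155, -0.66, -0.255, 0.69]
contact_force: [0.7, -0.4, -0.2]
finger_gap: 0.0203
```

Run:
```python
from h import *
s=robot.get_state();P=s['eef_pos']-h;print(P@out,P@-fr,P[2],s['contact_force'],s['finger_gap'])
u=-rot(s).as_matrix()[:,0];print("tool angle",np.arctan2(u[2],u@out),"pos angle",np.arctan2(P[2],P@out),np.hypot(P[2],P@out))
for a in (1.08,1.18,1.28,1.38,1.48,1.571): rel(*guard(a,-.012))
```

```text
0.06155005078940052 -0.00021325567499782137 0.08927346102621761 [ 0.69091466 -0.35062765 -0.17175963] 0.02027551878469292
tool angle 0.9813364402635865 pos angle 0.9671825318604089 0.10843504782023836
shift [ 0.004 -0.049 -0.001]
turn [-0.003 -0.004  0.197]
shift [ 0.01  -0.091 -0.001]
turn [-0.003 -0.004  0.397]
shift [ 0.021 -0.133 -0.001]
turn [-0.003 -0.004  0.597]
shift [ 0.036 -0.174 -0.001]
turn [-0.003 -0.004  0.797]
shift [ 0.054 -0.213 -0.   ]
turn [-0.004 -0.004  0.997]
shift [ 0.075 -0.246 -0.   ]
turn [-0.004 -0.004  1.179]
```

Emit:
move_arm([
  {"dx": 0, "dy": 0, "dz": 0, "rx": 0, "ry": 0, "rz": 0, "fingers": 0},
  {"dx": 0, "dy": 0, "dz": 0, "rx": 0, "ry": 0, "rz": 0, "fingers": 0},
  {"dx": 0, "dy": 0, "dz": 0, "rx": 0, "ry": 0, "rz": 0, "fingers": 0},
])

```text
time: 3.2
eef_pos: [0.5868, -0.2057, 0.1112]
ee_rot: [0.155, -0.66, -0.254, 0.69]
contact_force: [0.3, -2.0, -0.7]
finger_gap: 0.0113
```

Emit:
move_arm([
  {"dx": 0.001, "dy": -0.025, "dz": 0, "rx": 0, "ry": 0, "rz": 0.1, "fingers": 0},
  {"dx": 0.004, "dy": -0.049, "dz": 0, "rx": 0, "ry": 0, "rz": 0.2, "fingers": 0},
  {"dx": 0.007, "dy": -0.07, "dz": 0, "rx": 0, "ry": 0, "rz": 0.3, "fingers": 0},
  {"dx": 0.01, "dy": -0.091, "dz": 0, "rx": 0, "ry": 0, "rz": 0.4, "fingers": 0},
  {"dx": 0.015, "dy": -0.112, "dz": 0, "rx": 0, "ry": 0, "rz": 0.5, "fingers": 0},
  {"dx": 0.021, "dy": -0.133, "dz": 0, "rx": 0, "ry": 0, "rz": 0.6, "fingers": 0},
  {"dx": 0.028, "dy": -0.154, "dz": 0, "rx": 0, "ry": 0, "rz": 0.7, "fingers": 0},
  {"dx": 0.036, "dy": -0.174, "dz": 0, "rx": 0, "ry": 0, "rz": 0.8, "fingers": 0},
  {"dx": 0.045, "dy": -0.194, "dz": 0, "rx": 0, "ry": 0, "rz": 0.9, "fingers": 0},
  {"dx": 0.054, "dy": -0.213, "dz": 0, "rx": 0, "ry": 0, "rz": 1, "fingers": 0},
  {"dx": 0.054, "dy": -0.213, "dz": 0, "rx": 0, "ry": 0, "rz": 1, "fingers": 0},
])

```text
time: 4.58
eef_pos: [0.5787, -0.1531, 0.1295]
ee_rot: [-0.021, -0.702, -0.084, 0.707]
contact_force: [-0.9, 0.6, -0.9]
finger_gap: 0.0111
```

```bash
cat >> h.py <<'E'
def gstat():
    s=robot.get_state();P=s['eef_pos']-h
    u=-rot(s).as_matrix()[:,0];print("tool ang",np.arctan2(u[2],u@out).round(4),"pos ang",np.arctan2(P[2],P@out).round(4),np.hypot(P[2],P@out).round(4),"F",s['contact_force'].round(1),s['finger_gap'])
def gplane(n):
    im,X=cloud(n); hsv=cv2.cvtColor(im,cv2.COLOR_BGR2HSV)
    P=X[(hsv[...,0]>105)&(hsv[...,0]<130)&(hsv[...,1]>130)]; P=P[np.isfinite(P[:,0])]-h
    o=P@out;z=P[:,2];l=P@-fr
    k=(abs(o)<.06)&(z>.005)&(z<.115)&(abs(l)<.1); o,z=o[k],z[k]
    if k.sum()<30: print(n,k.sum());return im
    for _ in range(3):
        p=np.polyfit(z,o,1); r=o-np.polyval(p,z); q=abs(r)<.006; o,z=o[q],z[q]
    print(n,len(z),"guard ang",(np.pi/2-np.arctan(p[0])).round(4),"offset at hinge",p[1].round(4),"z",z.min().round(3),z.max().round(3)); return im
E
python3 - <<'E'
from h import *
gstat(); rel(*guard(1.571,-.012)); gplane("top");gplane("scene")
E
```

```text
tool ang 1.4816 pos ang 1.4913 0.1078 F [-0.9  0.6 -0.9] 0.011051941588094302
shift [ 0.001 -0.034 -0.001]
turn [-0.001 -0.001  0.179]
top 117 guard ang 1.5062 offset at hinge -0.0017 z 0.015 0.102
scene 223 guard ang 1.5049 offset at hinge -0.0016 z 0.019 0.102
```

Emit:
move_arm([
  {"dx": 0, "dy": -0.01, "dz": 0, "rx": 0, "ry": 0, "rz": 0.06, "fingers": 0},
  {"dx": 0, "dy": -0.02, "dz": 0, "rx": 0, "ry": 0, "rz": 0.11, "fingers": 0},
  {"dx": 0.001, "dy": -0.029, "dz": 0, "rx": 0, "ry": 0, "rz": 0.16, "fingers": 0},
  {"dx": 0.001, "dy": -0.029, "dz": 0, "rx": 0, "ry": 0, "rz": 0.16, "fingers": 0},
  {"dx": 0.001, "dy": -0.029, "dz": 0, "rx": 0, "ry": 0, "rz": 0.16, "fingers": 0},
])

```text
time: 5.3
eef_pos: [0.5776, -0.1457, 0.1297]
ee_rot: [-0.048, -0.705, -0.057, 0.705]
contact_force: [-0.5, 1.3, -1.4]
finger_gap: 0.011
```

Run:
```python
from h import *
gstat(); 
for i in range(2): gplane("top");gplane("scene")
```

```text
tool ang 1.5587 pos ang 1.56 0.1077 F [-0.5  1.3 -1.4] 0.010966352211976896
top 89 guard ang 1.5733 offset at hinge -0.0018 z 0.02 0.086
scene 1
top 90 guard ang 1.5689 offset at hinge -0.002 z 0.02 0.089
scene 2
```

Emit:
move_arm([
  {"dx": 0, "dy": 0, "dz": 0, "rx": 0, "ry": 0, "rz": 0, "fingers": 0.35},
  {"dx": 0, "dy": 0, "dz": 0, "rx": 0, "ry": 0, "rz": 0, "fingers": 0.35},
  {"dx": 0, "dy": 0, "dz": 0, "rx": 0, "ry": 0, "rz": 0, "fingers": 0.35},
  {"dx": 0, "dy": 0, "dz": 0, "rx": 0, "ry": 0, "rz": 0, "fingers": 0.35},
  {"dx": -0.1, "dy": 0, "dz": 0, "rx": 0, "ry": 0, "rz": 0, "fingers": 0.35},
  {"dx": -0.3, "dy": 0, "dz": 0, "rx": 0, "ry": 0, "rz": 0, "fingers": 0.35},
  {"dx": -0.4, "dy": 0, "dz": 0, "rx": 0, "ry": 0, "rz": 0, "fingers": 1},
  {"dx": -0.4, "dy": 0, "dz": 0, "rx": 0, "ry": 0, "rz": 0, "fingers": 1},
])

```text
time: 6.5
eef_pos: [0.5794, -0.1478, 0.2328]
ee_rot: [0.049, 0.707, 0.056, -0.704]
contact_force: [-0.1, -0.7, -0.3]
finger_gap: 0.048
```

Run:
```python
from h import *
gplane("top");gplane("scene")
R=down(-.117-np.pi/2)
d=np.array([np.cos(-.117),np.sin(-.117)])
p=c+.095*d
print(p); rel(np.r_[p,.22],R); rel(np.r_[p,.123],R);print(robot.get_state()['q'].round(2))
```

```text
top 124 guard ang 1.5724 offset at hinge -0.0018 z 0.017 0.09
scene 0
[0.64605051 0.01741034]
shift [ 0.043 -0.61  -0.368]
turn [0.529 0.004 0.024]
shift [ 0.431 -0.606 -0.368]
turn [0.529 0.004 0.024]
[-0.34  0.12  1.48  0.01  1.55  1.08]
```

Emit:
move_arm([
  {"dx": 0.01, "dy": -0.2, "dz": -0.12, "rx": 0.18, "ry": 0, "rz": 0.01, "fingers": 1},
  {"dx": 0.02, "dy": -0.4, "dz": -0.24, "rx": 0.36, "ry": 0, "rz": 0.02, "fingers": 1},
  {"dx": 0.043, "dy": -0.61, "dz": -0.368, "rx": 0.529, "ry": 0.004, "rz": 0.024, "fingers": 1},
  {"dx": 0.043, "dy": -0.61, "dz": -0.368, "rx": 0.529, "ry": 0.004, "rz": 0.024, "fingers": 1},
  {"dx": 0.043, "dy": -0.61, "dz": -0.368, "rx": 0.529, "ry": 0.004, "rz": 0.024, "fingers": 1},
  {"dx": 0.043, "dy": -0.61, "dz": -0.368, "rx": 0.529, "ry": 0.004, "rz": 0.024, "fingers": 1},
])

```text
time: 7.35
eef_pos: [0.6455, 0.016, 0.2193]
ee_rot: [0.042, -0.705, 0.042, 0.706]
contact_force: [0.2, 0.3, 0.0]
finger_gap: 0.0927
```

Run:
```python
from h import *
gplane("top")
R=down(-.117-np.pi/2)
p=c+.095*np.array([np.cos(-.117),np.sin(-.117)])
rel(np.r_[p,.123],R)
a,_=cams.camera("wrist");b=gplane("scene")
cv2.imwrite("pics/m2.png",np.hstack([cv2.resize(a,(400,300)),cv2.resize(b[150:350,150:417],(400,300))]))
```

```text
top 302 guard ang 1.5704 offset at hinge -0.0019 z 0.016 0.091
shift [ 0.387 -0.006 -0.001]
turn [-0.003  0.001 -0.   ]
scene 17
```

View pics/m2.png

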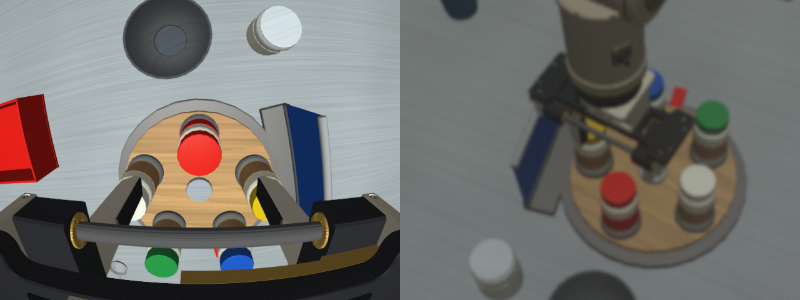

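Run:
```python
from h import *
P=cams.camera_params("wrist"); im,_=cams.camera("wrist")
K=np.array(P["camera_matrix"]);R=np.array(P["R"]);t=np.array(P["t"])
hsv=cv2.cvtColor(im,cv2.COLOR_BGR2HSV); m=(((hsv[...,0]<8)|(hsv[...,0]>172))&(hsv[...,1]>180)&(hsv[...,2]>150)).astype(np.uint8); m[:, :200]=0
n,l,st,ce=cv2.connectedComponentsWithStats(m); i=1+st[1:,4].argmax(); print(st[i],ce[i])
u,v=ce[i]; x=(u-K[0,2])/K[0,0];y=(v-K[1,2])/K[1,1];r=np.hypot(x,y)
ray=R.T@np.array([np.sin(r)*x/r,np.sin(r)*y/r,np.cos(r)]); o=-R.T@t
print("lid at",o+ray*(.142-o[2])/ray[2],"expected",c+.095*np.array([np.cos(-.117),np.sin(-.117)]))
```

```text
[ 284  214   70   68 3665] [318.85593452 247.54624829]
lid at [0.64744072 0.01569398 0.142     ] expected [0.64605051 0.01741034]
```

The wrist view shows the red lid (319,248 in the full frame) between the fingers, and it agrees with the plan to 2 mm. The guard is standing upright. I'll descend and grip.

Emit:
move_arm([
  {"dx": 0.13, "dy": 0, "dz": 0, "rx": 0, "ry": 0, "rz": 0, "fingers": 1},
  {"dx": 0.26, "dy": 0, "dz": 0, "rx": 0, "ry": 0, "rz": 0, "fingers": 1},
  {"dx": 0.385, "dy": 0, "dz": 0, "rx": 0, "ry": 0, "rz": 0, "fingers": 1},
  {"dx": 0.385, "dy": 0, "dz": 0, "rx": 0, "ry": 0, "rz": 0, "fingers": 0},
  {"dx": 0.385, "dy": 0, "dz": 0, "rx": 0, "ry": 0, "rz": 0, "fingers": 0},
  {"dx": 0.385, "dy": 0, "dz": 0, "rx": 0, "ry": 0, "rz": 0, "fingers": 0},
  {"dx": 0.385, "dy": 0, "dz": 0, "rx": 0, "ry": 0, "rz": 0, "fingers": 0},
  {"dx": 0.385, "dy": 0, "dz": 0, "rx": 0, "ry": 0, "rz": 0, "fingers": 0},
  {"dx": 0.385, "dy": 0, "dz": 0, "rx": 0, "ry": 0, "rz": 0, "fingers": 0},
  {"dx": 0.385, "dy": 0, "dz": 0, "rx": 0, "ry": 0, "rz": 0, "fingers": 0},
])

```text
time: 8.8
eef_pos: [0.6466, 0.0162, 0.1249]
ee_rot: [-0.042, 0.706, -0.042, -0.705]
contact_force: [-0.9, -0.4, 6.4]
finger_gap: 0.0492
```

```bash
cat >> h.py <<'E'
def arc(steps=(.12,.24,.36,.49),r=.095):
    s=robot.get_state(); P=s['eef_pos'][:2]-c; y=rot(s).as_matrix()[:,1]
    a=np.arctan2(P[1],P[0]); ty=np.arctan2(y[1],y[0])
    rem=(np.pi+yaw-a)%(2*np.pi); rem=rem-2*np.pi if rem>6 else rem
    print("angle",a.round(4),"r",np.hypot(*P).round(4),"yaw-a",((ty-a+np.pi)%(2*np.pi)-np.pi).round(3),"remaining",rem.round(4),"F",s['contact_force'].round(1),"q",s['q'].round(2),"gap",s['finger_gap'])
    # tool yaw error relative to tangential is kept as gripped
    for d in steps:
        p=c+r*np.array([np.cos(a+d),np.sin(a+d)]); print(d); rel(np.r_[p,.123],down(ty+d))
E
python3 -c "
from h import *
arc()"
```

```text
angle -0.1292 r 0.0957 yaw-a -1.56 remaining 3.4203 F [-0.9 -0.4  6.4] q [-0.05  0.31  1.45 -0.    1.38  1.63] gap 0.049230534601020295
0.12
shift [ 0.008 -0.046  0.005]
turn [-0.24  -0.003 -0.   ]
0.24
shift [ 0.008 -0.09   0.013]
turn [-0.48  -0.003 -0.   ]
0.36
shift [ 0.008 -0.134  0.026]
turn [-0.72  -0.003 -0.001]
0.49
shift [ 0.008 -0.179  0.045]
turn [-0.98  -0.003 -0.001]
```

Emit:
move_arm([
  {"dx": -0.002, "dy": -0.046, "dz": 0.005, "rx": -0.24, "ry": 0, "rz": 0, "fingers": 0},
  {"dx": -0.002, "dy": -0.09, "dz": 0.013, "rx": -0.48, "ry": 0, "rz": 0, "fingers": 0},
  {"dx": -0.002, "dy": -0.134, "dz": 0.026, "rx": -0.72, "ry": 0, "rz": 0, "fingers": 0},
  {"dx": -0.002, "dy": -0.179, "dz": 0.045, "rx": -0.98, "ry": 0, "rz": 0, "fingers": 0},
  {"dx": -0.002, "dy": -0.179, "dz": 0.045, "rx": -0.98, "ry": 0, "rz": 0, "fingers": 0},
])

```text
time: 9.43
eef_pos: [0.6406, 0.0622, 0.125]
ee_rot: [0.131, 0.695, 0.131, -0.694]
contact_force: [2.5, -1.1, -1.2]
finger_gap: 0.0495
```

```bash
python3 -c "
from h import *
arc()"
```

```text
angle 0.3626 r 0.095 yaw-a -1.561 remaining 2.9284 F [ 2.5 -1.1 -1.2] q [ 0.02  0.3   1.46 -0.    1.37  1.22] gap 0.04945265414234199
0.12
shift [ 0.008 -0.046  0.002]
turn [-0.24  -0.002 -0.003]
0.24
shift [ 0.008 -0.09   0.01 ]
turn [-0.48  -0.002 -0.003]
0.36
shift [ 0.008 -0.134  0.023]
turn [-0.72  -0.002 -0.003]
0.49
shift [ 0.008 -0.179  0.043]
turn [-0.98  -0.002 -0.003]
```

Tracking well, with the jar held and low forces.

Emit:
move_arm([
  {"dx": 0, "dy": -0.046, "dz": 0.002, "rx": -0.24, "ry": 0, "rz": 0, "fingers": 0},
  {"dx": 0, "dy": -0.09, "dz": 0.01, "rx": -0.48, "ry": 0, "rz": 0, "fingers": 0},
  {"dx": 0, "dy": -0.134, "dz": 0.023, "rx": -0.72, "ry": 0, "rz": 0, "fingers": 0},
  {"dx": 0, "dy": -0.179, "dz": 0.043, "rx": -0.98, "ry": 0, "rz": 0, "fingers": 0},
  {"dx": 0, "dy": -0.179, "dz": 0.043, "rx": -0.98, "ry": 0, "rz": 0, "fingers": 0},
])

```text
time: 10.05
eef_pos: [0.6139, 0.0997, 0.125]
ee_rot: [0.296, 0.643, 0.294, -0.642]
contact_force: [-1.1, -2.4, 1.9]
finger_gap: 0.0498
```

```bash
python3 -c "
from h import *
arc((.24,.49))"
```

```text
angle 0.8525 r 0.0945 yaw-a -1.563 remaining 2.4386 F [-1.1 -2.4  1.9] q [ 0.08  0.25  1.53 -0.    1.36  0.79] gap 0.04978684594997685
0.24
shift [ 0.008 -0.09   0.008]
turn [-0.48   0.001 -0.004]
0.49
shift [ 0.007 -0.179  0.041]
turn [-0.98   0.001 -0.004]
```

Emit:
move_arm([
  {"dx": 0, "dy": -0.046, "dz": 0.001, "rx": -0.24, "ry": 0, "rz": 0, "fingers": 0},
  {"dx": 0, "dy": -0.09, "dz": 0.008, "rx": -0.48, "ry": 0, "rz": 0, "fingers": 0},
  {"dx": 0, "dy": -0.134, "dz": 0.022, "rx": -0.72, "ry": 0, "rz": 0, "fingers": 0},
  {"dx": 0, "dy": -0.179, "dz": 0.041, "rx": -0.98, "ry": 0, "rz": 0, "fingers": 0},
  {"dx": 0, "dy": -0.179, "dz": 0.041, "rx": -0.98, "ry": 0, "rz": 0, "fingers": 0},
])

```text
time: 10.68
eef_pos: [0.573, 0.1202, 0.1249]
ee_rot: [-0.442, -0.552, -0.44, 0.553]
contact_force: [-2.0, -2.9, 2.4]
finger_gap: 0.0493
```

```bash
python3 -c "
from h import *
arc((.24,.49))"
```

```text
angle 1.3426 r 0.0942 yaw-a -1.566 remaining 1.9484 F [-2.  -2.9  2.4] q [ 0.12  0.15  1.64 -0.    1.35  0.35] gap 0.04926572871264312
0.24
shift [ 0.008 -0.09   0.007]
turn [-0.48   0.004 -0.002]
0.49
shift [ 0.007 -0.179  0.041]
turn [-0.98   0.005 -0.002]
```

Emit:
move_arm([
  {"dx": 0, "dy": -0.046, "dz": 0.001, "rx": -0.24, "ry": 0, "rz": 0, "fingers": 0},
  {"dx": 0, "dy": -0.09, "dz": 0.008, "rx": -0.48, "ry": 0, "rz": 0, "fingers": 0},
  {"dx": 0, "dy": -0.134, "dz": 0.022, "rx": -0.72, "ry": 0, "rz": 0, "fingers": 0},
  {"dx": 0, "dy": -0.179, "dz": 0.042, "rx": -0.98, "ry": 0, "rz": 0, "fingers": 0},
  {"dx": 0, "dy": -0.179, "dz": 0.042, "rx": -0.98, "ry": 0, "rz": 0, "fingers": 0},
])

```text
time: 11.3
eef_pos: [0.5271, 0.1193, 0.1249]
ee_rot: [0.562, 0.43, 0.56, -0.431]
contact_force: [-0.6, -1.6, -0.2]
finger_gap: 0.0494
```

```bash
python3 -c "
from h import *
arc((.24,.49))"
```

```text
angle 1.8351 r 0.0941 yaw-a -1.573 remaining 1.456 F [-0.6 -1.6 -0.2] q [ 0.13  0.03  1.76 -0.    1.34 -0.13] gap 0.04941907258578786
0.24
shift [ 0.008 -0.09   0.007]
turn [-0.48   0.005 -0.001]
0.49
shift [ 0.008 -0.179  0.041]
turn [-0.98   0.006 -0.   ]
```

Emit:
move_arm([
  {"dx": 0, "dy": -0.046, "dz": 0.001, "rx": -0.24, "ry": 0, "rz": 0, "fingers": 0},
  {"dx": 0, "dy": -0.09, "dz": 0.008, "rx": -0.48, "ry": 0, "rz": 0, "fingers": 0},
  {"dx": 0, "dy": -0.134, "dz": 0.022, "rx": -0.72, "ry": 0, "rz": 0, "fingers": 0},
  {"dx": 0, "dy": -0.179, "dz": 0.042, "rx": -0.98, "ry": 0, "rz": 0, "fingers": 0},
  {"dx": 0, "dy": -0.179, "dz": 0.042, "rx": -0.98, "ry": 0, "rz": 0, "fingers": 0},
])

```text
time: 11.92
eef_pos: [0.487, 0.0971, 0.1249]
ee_rot: [0.649, 0.282, 0.647, -0.283]
contact_force: [1.6, -1.4, -0.7]
finger_gap: 0.0495
```

```bash
python3 -c "
from h import *
arc((.24,.48))"
```

```text
angle 2.3266 r 0.0943 yaw-a -1.579 remaining 0.9645 F [ 1.6 -1.4 -0.7] q [ 0.1  -0.09  1.88 -0.    1.34 -0.65] gap 0.04953234504764926
0.24
shift [ 0.008 -0.09   0.009]
turn [-0.48   0.006  0.001]
0.48
shift [ 0.008 -0.175  0.041]
turn [-0.96   0.006  0.001]
```

Emit:
move_arm([
  {"dx": 0, "dy": -0.046, "dz": 0.002, "rx": -0.24, "ry": 0, "rz": 0, "fingers": 0},
  {"dx": 0, "dy": -0.09, "dz": 0.009, "rx": -0.48, "ry": 0, "rz": 0, "fingers": 0},
  {"dx": 0, "dy": -0.134, "dz": 0.023, "rx": -0.72, "ry": 0, "rz": 0, "fingers": 0},
  {"dx": 0, "dy": -0.175, "dz": 0.041, "rx": -0.96, "ry": 0, "rz": 0, "fingers": 0},
  {"dx": 0, "dy": -0.175, "dz": 0.041, "rx": -0.96, "ry": 0, "rz": 0, "fingers": 0},
])

```text
time: 12.55
eef_pos: [0.4623, 0.0597, 0.1249]
ee_rot: [0.697, 0.122, 0.696, -0.123]
contact_force: [-0.2, -0.1, -1.3]
finger_gap: 0.0493
```

```bash
python3 -c "
from h import *
arc((.12,.24,.36,.45,.48))"
```

```text
angle 2.8056 r 0.0947 yaw-a -1.583 remaining 0.4855 F [-0.2 -0.1 -1.3] q [ 0.02 -0.18  1.96 -0.    1.35 -1.2 ] gap 0.04932621189309858
0.12
shift [ 0.008 -0.045  0.002]
turn [-0.24   0.005  0.002]
0.24
shift [ 0.008 -0.09   0.011]
turn [-0.48   0.005  0.002]
0.36
shift [ 0.008 -0.134  0.025]
turn [-0.72   0.005  0.002]
0.45
shift [ 0.008 -0.165  0.039]
turn [-0.9    0.005  0.002]
0.48
shift [ 0.008 -0.175  0.044]
turn [-0.96   0.005  0.002]
```

Emit:
move_arm([
  {"dx": 0, "dy": -0.045, "dz": 0.002, "rx": -0.24, "ry": 0, "rz": 0, "fingers": 0},
  {"dx": 0, "dy": -0.09, "dz": 0.011, "rx": -0.48, "ry": 0, "rz": 0, "fingers": 0},
  {"dx": 0, "dy": -0.134, "dz": 0.025, "rx": -0.72, "ry": 0, "rz": 0, "fingers": 0},
  {"dx": 0, "dy": -0.177, "dz": 0.044, "rx": -0.97, "ry": 0, "rz": 0, "fingers": 0},
  {"dx": 0, "dy": -0.177, "dz": 0.044, "rx": -0.97, "ry": 0, "rz": 0, "fingers": 0},
  {"dx": 0, "dy": -0.177, "dz": 0.044, "rx": -0.97, "ry": 0, "rz": 0, "fingers": 0},
  {"dx": 0, "dy": -0.177, "dz": 0.044, "rx": -0.97, "ry": 0, "rz": 0, "fingers": 0},
])

```text
time: 13.42
eef_pos: [0.4574, 0.0146, 0.1249]
ee_rot: [0.706, -0.048, 0.705, 0.047]
contact_force: [-3.8, -2.8, 2.0]
finger_gap: 0.0493
```

```bash
cat >> h.py <<'E'
def check():
    arc(())
    for n in("top","scene"):
        im,X=cloud(n); cv2.imwrite(f"pics/f_{n}.png",im); hsv=cv2.cvtColor(im,cv2.COLOR_BGR2HSV); H,S,V=[hsv[...,i].astype(int) for i in range(3)]
        z=X[...,2]; base=(z>.136)&(z<.15)&(np.hypot(X[...,0]-c[0],X[...,1]-c[1])<.125)
        for nm,k,mk in(("red",0,((H<8)|(H>172))&(S>150)),("white",72,(S<40)&(V>130)),("green",144,(H>45)&(H<80)&(S>100)),("blue",216,(H>105)&(H<130)&(S>120)),("yellow",288,(H>20)&(H<32)&(S>150))):
            P=X[base&mk]
            if len(P)<60: print(n,nm,len(P));continue
            m=(P.min(0)+P.max(0))[:2]/2; ext=(P.max(0)-P.min(0))[:2]
            for cc,t in ((c,"avg"),({"top":np.array([.5502,.0275]),"scene":np.array([.5531,.0294])}[n],"own")):
                a=np.arctan2(*(m-cc)[::-1])-np.radians(k); print(n,nm,t,len(P),ext.round(3),"err to target",((a-np.pi-yaw+np.pi)%(2*np.pi)-np.pi).round(4))
E
python3 -c "
from h import *
check();gplane('top')"
```

```text
angle -2.9953 r 0.0953 yaw-a -1.583 remaining 0.0032 F [-3.8 -2.8  2. ] q [-0.08 -0.2   1.99 -0.    1.36 -1.78] gap 0.04932953431373549
top red 12
top white 54
top green avg 315 [0.049 0.048] err to target -0.0318
top green own 315 [0.049 0.048] err to target -0.0148
top blue avg 253 [0.044 0.046] err to target -0.0341
top blue own 253 [0.044 0.046] err to target -0.037
top yellow avg 141 [0.045 0.024] err to target -0.0675
top yellow own 141 [0.045 0.024] err to target -0.0841
scene red avg 313 [0.047 0.048] err to target -0.0164
scene red own 313 [0.047 0.048] err to target -0.009
scene white avg 327 [0.047 0.049] err to target -0.0145
scene white own 327 [0.047 0.049] err to target -0.0271
scene green avg 365 [0.047 0.046] err to target -0.0051
scene green own 365 [0.047 0.046] err to target -0.0205
scene blue avg 364 [0.045 0.046] err to target -0.0213
scene blue own 364 [0.045 0.046] err to target -0.0181
scene yellow avg 310 [0.044 0.045] err to target -0.031
scene yellow own 310 [0.044 0.045] err to target -0.0134
top 301 guard ang 1.5712 offset at hinge -0.0018 z 0.016 0.094
```

View pics/f_scene.png

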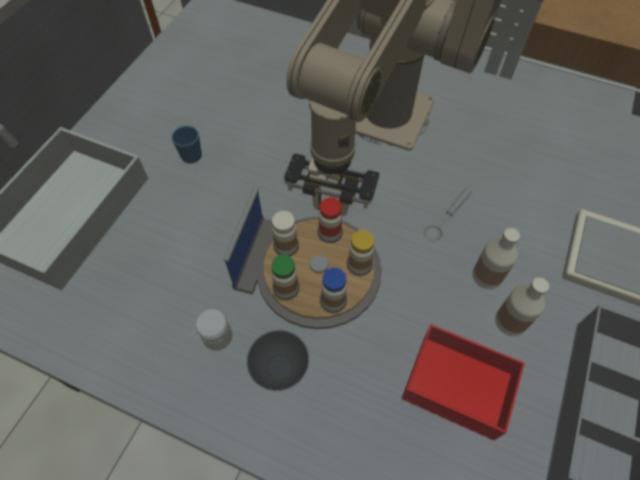

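View pics/f_top.png

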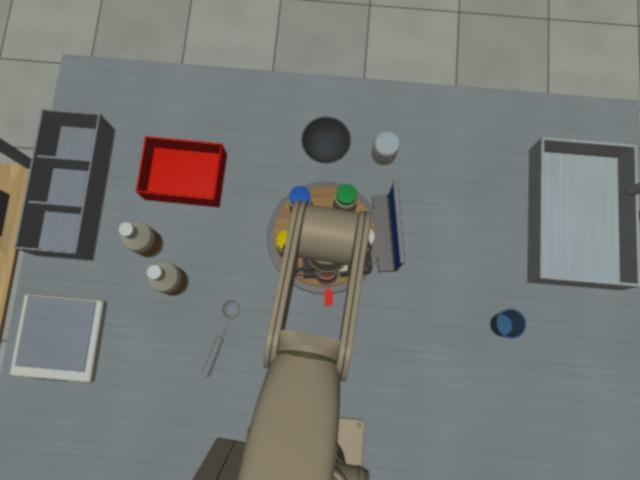

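Both views show the red jar at the tab (scene: lid (330,206)), the guard upright, and the other objects where they were. The lids seen read about 0.018 rad short of the target, so I'll nudge forward a little.

Emit:
move_arm([
  {"dx": 0, "dy": -0.007, "dz": 0, "rx": -0.035, "ry": 0, "rz": 0, "fingers": 0},
  {"dx": 0, "dy": -0.007, "dz": 0, "rx": -0.035, "ry": 0, "rz": 0, "fingers": 0},
  {"dx": 0, "dy": -0.007, "dz": 0, "rx": -0.035, "ry": 0, "rz": 0, "fingers": 0},
  {"dx": 0, "dy": -0.007, "dz": 0, "rx": -0.035, "ry": 0, "rz": 0, "fingers": 0},
])

```text
time: 14.08
eef_pos: [0.4577, 0.0127, 0.1249]
ee_rot: [0.706, -0.055, 0.704, 0.053]
contact_force: [-4.3, -2.8, 2.7]
finger_gap: 0.0496
```

```bash
python3 -c "
from h import *
check();gplane('top')" | grep -v avg
```

```text
angle -2.9755 r 0.0953 yaw-a -1.584 remaining -0.0166 F [-4.3 -2.8  2.7] q [-0.08 -0.2   1.98 -0.    1.36 -1.81] gap 0.04957940470795714
top red 15
top white 40
top green own 308 [0.048 0.046] err to target 0.0037
top blue own 248 [0.046 0.047] err to target 0.002
top yellow own 146 [0.047 0.024] err to target -0.0663
scene red own 303 [0.047 0.049] err to target 0.0176
scene white own 330 [0.049 0.048] err to target -0.0223
scene green own 361 [0.049 0.045] err to target -0.0033
scene blue own 364 [0.045 0.044] err to target -0.0009
scene yellow own 308 [0.045 0.045] err to target 0.0079
top 301 guard ang 1.5692 offset at hinge -0.0019 z 0.016 0.095
```

The lids now average about zero error, the guard reads 1.569–1.571 rad, and the grip is firm. I'm handing it in.

```bash
python3 -c "
from h import *
print(robot.finish_job())"
```

```text
the job is handed in; nothing more can be done
None
```

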